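Unlock the jar slide with its cam and push it home

ROBOT

A 6-joint arm with a two-finger parallel gripper is mounted at the origin on the work surface. World frame = base frame: x ahead of the robot, y to its left, z up, the work surface at z = 0. Lengths are in m, angles in rad, forces in N, time in s.
With the tool pointing down it reaches from about 0.25 to 0.85 m from the base axis. Payload 12.5 kg.
Tool frame: the origin (TCP) lies midway between the tips of the shut fingers; the grasp point (between the pads) lies 19 mm behind it; z points along the fingers, x is the direction in which the jaws open and shut, and the axes are right-handed (so a half turn about z gives the same grasp; the last joint's range is limited). The gripper opens to 93 mm and grips with 3 to 60 N. Pads are 15 mm wide; open, the fingers measure 128 mm over their backs; the gripper's body (75 mm by 188 mm) begins 65 mm behind the grasp point.
Start: joints at [-0.085, 0.351, 1.652, -0, 1.139, -0.085], TCP at [0.55, 0, 0.219] pointing down, gripper open.
Joint ranges: [-2.75, 2.75], [-0.79, 2.1], [0.01, 2.65], [-1.57, 4.71], [0.07, 3.14], [-2.87, 2.87]. Speed limits (rad/s): [2.22, 2.22, 2.79, 3.14, 3.14, 3.14].

INTERFACE

Orientations are given as a unit quaternion [w, x, y, z].
In Python, from station import r, eyes gives the robot as it stands.
- The arm moves only by the tool jog_arm, never from a script. Its arguments are lists of equal length, an entry for each row: "travel": the shift along the tool's x, y, z in m, a list of three; "turn": the turn, a rotation vector about the tool's x, y, z in rad, a list of three. A call has 1 to 20 rows; each row shifts and turns the commanded pose from where the row before left it, along the tool's axes as they then stand; what a row does not reach is not made up. A row lasts 1/12 s, in which the tool goes at most 41.7 mm and 7.16 degrees, less where a joint would pass 70% of its speed; a pose out of reach is approached as far as the arm can. A call with a gripper value outside its range is refused whole. "gripper" is the gripper's target within -1 to 1 (fully open at 1, half-way at 0, shut at -1), set as the call begins (left out, the last holds). The fingers move at their own pace and stop on an object; "squeeze" is the grip in N (left out, the last holds). Time passes only in rows, so rows that do not move let the fingers close. It gives the time, the measured TCP pose, the force and the opening at its end, in the units of the state.
- r.get_obs(): the state, without advancing time (a new reading comes with each control period).
- eyes.grab_frame(name): name is "scene" or "side" or "wrist"; returns a dict with "img" (420x560x3 uint8, red, green, blue), "camera_matrix" (3x3 intrinsics, pixels), "position" and "attitude" of the camera in the world; the wrist camera has in their place "hand_eye" (4x4, takes a point from camera to tool coordinates, whose origin is the TCP and whose axes are the tool frame's). Camera axes: x right, y down, z forward; pixel columns grow to the right and rows downward; lengths in m; the calibration is good to about 2 mm. A picture is of the moment at which its call begins: read the wrist's pose just before it. There is no depth.
- r.finish_job(): hands the job in, once; it reports no verdict.
The state is a dict: "t": time; "joint_positions": joint angles; "joint_velocities": joint speeds; "effort": joint torques, N m; "position": TCP position; "ee_rot": TCP orientation; "contact_force": force on the tool from outside, world axes, zero at the start; "wrist_torque": the same for the moment, N m; "opening": opening from 0.0 (shut) to 1.0 (fully open).
Only numpy, scipy, OpenCV 4.12 (cv2) and the standard library are available. Lean on these libraries where they do the work, as an engineer would, in place of code of your own. Each camera call takes 0.05 s, during which the arm holds its last target. There are 200 camera calls.

TASK

The small slide that carries the sample jar is locked by a round cam plate. Push the cam's handle post round until the V-shaped dip in the cam's rim faces the slide's follower roller, then push the slide forward by its upright back plate until it is fully home, and leave the cam and slide like that. Only push: do not touch, tip or lift the jar on the slide, and leave everything else standing where it is.

Things in the scene. Friction and masses are not known exactly. Their poses are not given: they have to be found in the camera images.
- fixture: fixed fixture: dark grey base plate 240 mm along its x, 230 mm along its y, 12 mm thick. Origin on the bench surface; the plate spans x -120 to +120, y -125 to +105 mm from it. +x is the slide's forward direction (away from the robot, within 20 degrees), z up.
- slide (a joint): forward travel of the bare-metal slide, m: 0 = back (start), 0.035 = fully home at its stop. Friction about 3 N, no spring: it stays where it is left. It advances only when the cam's dip faces its follower roller; otherwise the roller stops on the cam's rim after about 2 mm.
- push_plate (a point): middle of the rear face (the face to push on, looking to fixture -x) of the upright steel plate at the back of the slide: 66 mm wide along fixture y, 8 mm thick, from 23 to 85 mm above the bench; this point is 60 mm above the bench and moves with the slide. Behind it there is only the base plate, 12 mm high.
- follower (a point): foremost point of the slide's follower, an upright steel roller 12 mm in diameter at the end of an arm on the right (-y) of the slide, 22 mm above the bench, top 28 mm; it points to fixture +x, straight at the cam's axis.
- cam (a joint): angle of the cam plate, rad, counter-clockwise positive seen from above: 0 = dip (low point) faces the follower; starts between -2.1 and -0.9, so turn it counter-clockwise to 0; stops at -2.4 and +0.5. The roller enters cleanly within 0.25 rad of 0. Stiff (0.15 N m, about 2.5 N at the handle), stays where it is left.
- cam_axis (a point): point on the cam's vertical pivot, at the top face of the cam plate, 28 mm above the bench. The cam is a round steel plate of 50 mm radius, 12 mm thick (16 to 28 mm above the bench) with one V-shaped dip 60 degrees wide cut from rim to pivot.
- cam_handle (a point): on the axis of the cam's upright white handle post, 60 mm above the bench. The post is 62 mm from the pivot, exactly opposite the dip, 14 mm in diameter, from the metal bar that carries it (top 36 mm above the bench) up to 84 mm. With the cam at 0 it lies on the fixture +x side of the pivot.
- cam_dip (a point): point in the mouth of the dip, at rim radius (50 mm from the pivot), 28 mm above the bench.
- jar_center (a point): centre (half-way up) of the capped amber sample jar, 48 mm in diameter, 55 mm tall, standing loose in a 7 mm high ring on the slide; its top is 81 mm above the bench. Not to be touched.
- spare_jar: a second jar like the sample jar (48 mm wide, 55 mm tall), loose on the rear right corner of the base plate; origin at the centre of its underside. Bystander.
- dish: small white bowl, 70 mm wide, 18 mm tall, right of the fixture; origin under its centre. Bystander.
- beaker: glass beaker, 68 mm wide, 85 mm tall, beyond the fixture; origin under its centre. Bystander.
- white_pot: white capped pot, 54 mm wide, 60 mm tall, left of the fixture; origin under its centre. Bystander.
- amber_bottle: amber bottle, 72 mm wide, 170 mm tall, far right; origin under its centre. Bystander.
- wash_bottle: white bottle, 64 mm wide, 150 mm tall, far left; origin under its centre. Bystander.
- spatula: spatula 170 mm long lying on the bench on the left. Bystander.
- reader (a point): centre of the top of the fixed grey reader block that the slide moves up to, at the fixture's front left: 62 mm along fixture x, 84 mm along y, its top 85 mm above the bench.
Things that resemble listed ones, but are neither listed nor needed, are in the scene too. Leave any blue look-alike of the part that bears jar_center alone.

How it is judged:
By the outcome, as a careful person would: the job done as asked, in the order asked, and still so for the second after the job is handed in, with the robot touching nothing.
It also fails if it takes over 51 s, if anything falls off the work surface, if the arm or the gripper's body presses on something with over 40 N, if the wrist force passes 120 N, or if a joint passes its speed limit or range.

## Working session

There is one attempt and no reset: what is moved stays moved. The work goes in short steps, Python scripts to look and compute and a tool call to move; the robot and the scene stay as the last step left them, time stands still between calls to the robot, and variables do not carry over. Pictures are saved under pics/ and viewed, about 8 in all and at most 12, crops included, and the job is handed in when it is done.

Besides the shell and the picture viewer there is one more tool, called as a command line: name --argument value ..., lists and objects as JSON in quotes. jog_arm: Moves the arm, as the interface text tells. Its arguments: {"type":"object","properties":{"travel":{"type":"array","items":{"type":"array","items":{"type":"number"}}},"turn":{"type":"array","items":{"type":"array","items":{"type":"number"}}},"gripper":{"type":"number"},"squeeze":{"type":"number"}},"required":["travel","turn"]}

```bash
mkdir -p pics
cat > h.py <<'E'
import numpy as np, cv2
from scipy.spatial.transform import Rotation as R
from station import r, eyes
def rot(q):
    q=np.asarray(q)
    return q if q.shape==(3,3) else R.from_quat([q[1],q[2],q[3],q[0]]).as_matrix()
def grab(n,f):
    o=r.get_obs(); d=eyes.grab_frame(n); cv2.imwrite(f'pics/{f}.png',d['img'][:,:,::-1])
    if n=='wrist':
        T=np.eye(4);T[:3,:3]=rot(o['ee_rot']);T[:3,3]=o['position'];T=T@np.array(d['hand_eye']);p,A=T[:3,3],T[:3,:3]
    else: p,A=np.array(d['position']),rot(d['attitude'])
    np.savez(f'pics/{f}.npz',K=d['camera_matrix'],p=p,A=A,img=d['img']); return d
def ray(f,u,z):
    c=np.load(f'pics/{f}.npz'); v=c['A']@np.linalg.solve(c['K'],[u[0],u[1],1]); return c['p']+v*(z-c['p'][2])/v[2]
def proj(f,X):
    c=np.load(f'pics/{f}.npz'); v=c['K']@(c['A'].T@(np.asarray(X)-c['p'])); return v[:2]/v[2]
E
python3 - <<'E'
from h import *
for n in ['scene','side','wrist']:
    d=grab(n,n+'0'); c=np.load(f'pics/{n}0.npz'); print(n,c['p'],c['A'][:,2],c['K'][0,0])
a=[cv2.imread(f'pics/{n}0.png') for n in ['scene','side']]
print(r.get_obs())
E
```

```text
scene [ 1.47187828 -0.35028079  0.83375557] [-0.74191652  0.27334964 -0.61224166] 438.5303285803293
side [ 0.18029972 -1.34570802  0.96703591] [ 0.22144851  0.81070699 -0.54195455] 523.9009597622452
wrist [0.5511003  0.06727116 0.38393686] [-0.00100964 -0.24484562 -0.96956155] 369.4269091790493
{'t': 0.15, 'joint_positions': array([-8.46191330e-02,  3.51096089e-01,  1.65220795e+00,  2.15106236e-05,
        1.13910417e+00, -8.46065006e-02]), 'joint_velocities': array([-0.00056099, -0.00224562, -0.00275244,  0.0002971 ,  0.00069018,
        0.00064956]), 'effort': array([ 9.91285888e-04, -4.97462654e+01, -2.85344088e+01,  6.99646957e-02,
        2.45898723e-02, -7.18797719e-05]), 'position': array([5.49766803e-01, 4.02745460e-05, 2.18260352e-01]), 'ee_rot': array([-4.41939607e-05,  9.99999917e-01, -1.08203117e-05, -4.05494206e-04]), 'contact_force': array([-0.25981455, -0.17378789,  0.23090147]), 'wrist_torque': array([ 0.0384391 , -0.01283248,  0.00014106]), 'opening': 0.9987985042417464}
```

View pics/scene0.png

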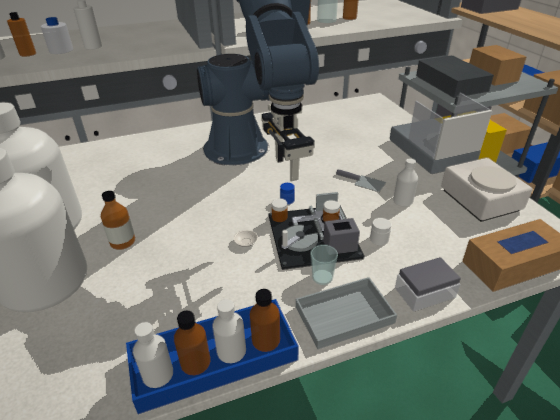

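View pics/wrist0.png

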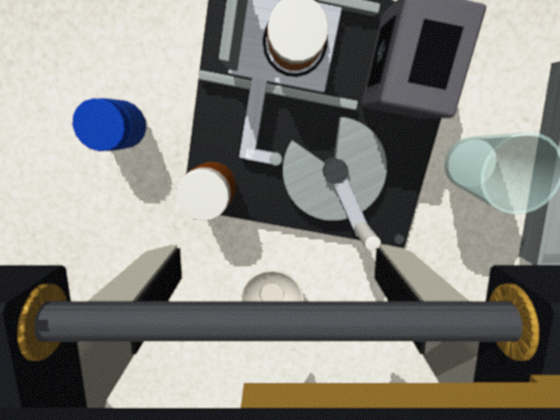

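Run:
```python
import cv2
i=cv2.imread('pics/wrist0.png')[0:280,170:500]
cv2.imwrite('pics/c1.png',cv2.resize(i,None,fx=2.1,fy=2.1,interpolation=cv2.INTER_CUBIC))
i=cv2.imread('pics/side0.png'); cv2.imwrite('pics/side0b.png',i)
```

```text
(no output)
```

View pics/c1.png

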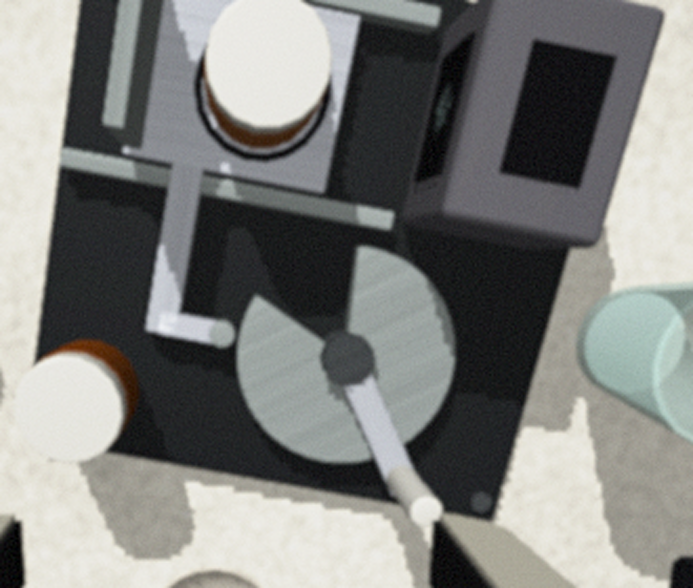

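View pics/side0.png

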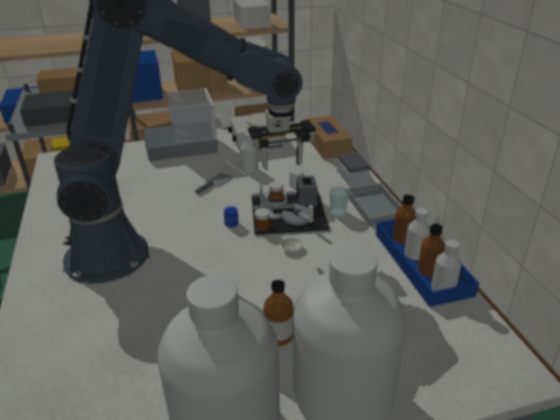

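Run:
```python
from h import *
P=lambda c,z: ray('wrist0',(c[0]/2.1+170,c[1]/2.1),z)
cam=P((346,355),.028); hub=P((348,359),.036); h=P((427,509),.084); fr=P((492,518),.012); fol=P((222,333),.028)
e1=P((150,455),.012); ra=P((62,150),.03); rb=P((395,215),.03)
pa=P((103,125),.085); pb=P((128,127),.085); jar=P((268,47),.081); sp=P((70,405),.067)
for n,v in dict(cam=cam,hub=hub,h=h,fr=fr,fol=fol,pRearCorner=pa,pFront=pb,jar=jar,spare=sp).items(): print(n,v.round(4))
a=lambda v: np.degrees(np.arctan2(v[1],v[0])).round(2)
print('yaw',a(fr-e1),a(rb-ra),a(cam-fol),'pr',a(pb-pa)); print('R',np.linalg.norm((h-cam)[:2]),'ang h',a(h-cam),np.linalg.norm((cam-fol)[:2]))
for c in [(237,355),(455,355),(346,464)]: print(np.linalg.norm((P(c,.028)-cam)[:2]))
```

```text
cam [0.6057 0.0194 0.028 ]
hub [0.6054 0.0187 0.036 ]
h [ 0.6326 -0.0359  0.084 ]
fr [ 0.6853 -0.0654  0.012 ]
fol [0.5487 0.0294 0.028 ]
pRearCorner [0.5062 0.11   0.085 ]
pFront [0.5152 0.1093 0.085 ]
jar [0.5654 0.1366 0.081 ]
spare [0.4857 0.0036 0.067 ]
yaw -10.73 -10.43 -9.92 pr -4.21
R 0.06147488127309485 ang h -64.08 0.057891336898163226
0.050124221046002546
0.05010388417455682
0.052083646257604616
```

jog_arm --travel '[[0.0173, 0.0172, 0], [0.0173, 0.0172, 0], [0.0173, 0.0172, 0], [0, 0, 0.006], [0, 0, 0.006], [0, 0, 0.006], [0, 0, 0.006], [0, 0, 0.006], [0, 0, 0.006], [0, 0, 0.006], [0, 0, 0.006], [0, 0, 0.006], [0, 0, 0.006], [0, 0, 0], [0, 0, 0]]' --turn '[[0, 0, 0], [0, 0, 0], [0, 0, 0], [0, 0, 0.1117], [0, 0, 0.1117], [0, 0, 0.1117], [0, 0, 0.1117], [0, 0, 0.1117], [0, 0, 0.1117], [0, 0, 0.1117], [0, 0, 0.1117], [0, 0, 0.1117], [0, 0, 0.1117], [0, 0, 0], [0, 0, 0]]' --gripper -1 --squeeze 30

```text
t: 1.4
position: [0.6017, -0.0516, 0.1584]
ee_rot: [0.0, 0.849, -0.528, -0.0]
contact_force: [-0.1, 0.7, 0.6]
opening: 0.008
```

jog_arm --travel '[[0, 0, 0.0212], [0, 0, 0.0212], [0, 0, 0.0212], [0, 0, 0.0212], [0, 0, 0.0212], [0, 0, 0], [0, -0.004, 0], [0, -0.004, 0], [0, -0.004, 0], [0, -0.004, 0], [0, 0, 0]]' --turn '[[0, 0, 0], [0, 0, 0], [0, 0, 0], [0, 0, 0], [0, 0, 0], [0, 0, 0], [0, 0, 0], [0, 0, 0], [0, 0, 0], [0, 0, 0], [0, 0, 0]]'

```text
t: 2.32
position: [0.6174, -0.0443, 0.0537]
ee_rot: [-0.0, 0.848, -0.53, 0.001]
contact_force: [1.0, 0.1, 0.3]
opening: 0.005
```

Run:
```python
from h import *
o=r.get_obs(); print(o['position'],o['contact_force'])
d=grab('wrist','w1'); i=cv2.imread('pics/w1.png'); print(proj('w1',[.6327,-.0363,.084]),proj('w1',[.6056,.019,.028]))
```

```text
[ 0.61742568 -0.04427263  0.05368658] [1.03487716 0.05000186 0.27733495]
[274.80562425 253.1718244 ] [160.59138968 216.2309955 ]
```

View pics/w1.png

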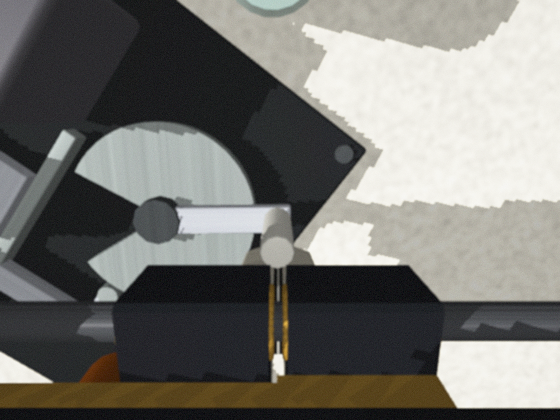

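jog_arm --travel '[[0, -0.004, 0], [0.0007, -0.0033, 0], [0.0007, -0.0033, 0], [0.0007, -0.0033, 0], [0.0007, -0.0033, 0], [0.0007, -0.0033, 0], [0.0007, -0.0033, 0], [0.0007, -0.0033, 0], [0.0007, -0.0033, 0], [0.0007, -0.0033, 0], [0, 0, 0]]' --turn '[[0, 0, 0], [0, 0, -0.0524], [0, 0, -0.0524], [0, 0, -0.0524], [0, 0, -0.0524], [0, 0, -0.0524], [0, 0, -0.0524], [0, 0, -0.0524], [0, 0, -0.0524], [0, 0, -0.0524], [0, 0, 0]]'

```text
t: 3.28
position: [0.6468, -0.0293, 0.0526]
ee_rot: [0.0, 0.949, -0.316, -0.0]
contact_force: [-0.8, -0.5, 0.6]
opening: 0.006
```

jog_arm --travel '[[0.0007, -0.0033, 0], [0.0007, -0.0033, 0], [0.0007, -0.0033, 0], [0.0007, -0.0033, 0], [0.0007, -0.0033, 0], [0.0007, -0.0033, 0], [0.0007, -0.0033, 0], [0.0007, -0.0033, 0], [0.0007, -0.0033, 0], [0, 0, 0]]' --turn '[[0, 0, -0.0524], [0, 0, -0.0524], [0, 0, -0.0524], [0, 0, -0.0524], [0, 0, -0.0524], [0, 0, -0.0524], [0, 0, -0.0524], [0, 0, -0.0524], [0, 0, -0.0524], [0, 0, 0]]'

```text
t: 4.12
position: [0.6649, -0.0054, 0.0525]
ee_rot: [0.0, 0.996, -0.086, -0.0]
contact_force: [-0.4, -0.3, -0.8]
opening: 0.004
```

Run:
```python
from h import *
o=r.get_obs(); print(o['position'],o['contact_force'])
d=grab('wrist','w2'); print(proj('w2',[.6665,.008,.084]),proj('w2',[.6056,.019,.028]),proj('w2',[.5564,.028,.028]))
```

```text
[ 0.66487009 -0.00537822  0.05250059] [-0.38362172 -0.3439861  -0.75139933]
[272.71024495 261.28260646] [158.48927369 220.99689499] [ 64.90023385 220.10057584]
```

View pics/w2.png

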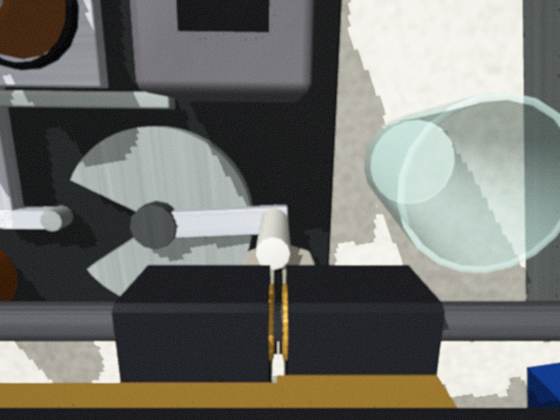

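Run:
```python
from h import *
a=lambda v: np.degrees(np.arctan2(v[1],v[0])).round(2)
cam=np.array([.6056,.019,.028])
for hp in [(273,252),(273,255)]:
    h=ray('w2',hp,.084); print(h,np.linalg.norm((h-cam)[:2]),a(h-cam))
e1=ray('w2',(72,180),.028);e2=ray('w2',(88,270),.028);f=ray('w2',(57,218),.028); hub=ray('w2',(153,225),.036)
print(a(cam-e1),a(cam-e2),np.linalg.norm((cam-e1)[:2]),np.linalg.norm((cam-e2)[:2]),f,a(cam-f),hub)
```

```text
[0.66727407 0.01174616 0.084     ] 0.06209918742382133 -6.71
[0.66706067 0.01053467 0.084     ] 0.062040920018711844 -7.84
-36.91 24.52 0.04859543337638963 0.04997713558931175 [0.55260192 0.02983699 0.028     ] -11.56 [0.60532287 0.0191649  0.036     ]
```

jog_arm --travel '[[0, 0.005, 0], [0, 0.005, 0], [0, 0.005, 0], [0, 0.005, 0], [0, 0, -0.026], [0, 0, -0.026], [0, 0, -0.026], [0, 0, -0.026], [0, 0, -0.026], [-0.0254, -0.0175, 0], [-0.0254, -0.0175, 0], [-0.0254, -0.0175, 0], [-0.0254, -0.0175, 0], [-0.0254, -0.0175, 0], [-0.0254, -0.0175, 0], [-0.0254, -0.0175, 0], [-0.0254, -0.0175, 0], [0, 0, 0]]' --turn '[[0, 0, 0], [0, 0, 0], [0, 0, 0], [0, 0, 0], [0, 0, 0], [0, 0, 0], [0, 0, 0], [0, 0, 0], [0, 0, 0], [0, 0, 0], [0, 0, 0], [0, 0, 0], [0, 0, 0], [0, 0, 0], [0, 0, 0], [0, 0, 0], [0, 0, 0], [0, 0, 0]]'

```text
t: 5.67
position: [0.4825, 0.1499, 0.1827]
ee_rot: [-0.0, 0.996, -0.086, -0.001]
contact_force: [0.5, -0.6, -0.6]
opening: 0.007
```

jog_arm --travel '[[0, 0, 0], [0, 0, 0], [0, 0, 0], [0, 0, 0], [0, 0, 0], [0, 0, 0], [0, 0, 0], [0, 0, 0], [0, 0, 0], [0, 0, 0], [0, 0, 0], [0, 0, 0], [0, 0, 0], [0, 0, 0]]' --turn '[[0, 0, 0.1215], [0, 0, 0.1215], [0, 0, 0.1215], [0, 0, 0.1215], [0, 0, 0.1215], [0, 0, 0.1215], [0, 0, 0.1215], [0, 0, 0.1215], [0, 0, 0.1215], [0, 0, 0.1215], [0, 0, 0.1215], [0, 0, 0.1215], [0, 0, 0.1215], [0, 0, 0]]'

```text
t: 6.83
position: [0.4859, 0.1472, 0.1828]
ee_rot: [0.0, -0.637, 0.771, -0.0]
contact_force: [0.2, 0.5, 0.5]
opening: 0.002
```

Run:
```python
from h import *
o=r.get_obs(); print(o['position'],rot(o['ee_rot'])[:,0],o['joint_positions'],o['contact_force'])
grab('wrist','w3'); print(proj('w3',[.5062,.11,.085]),proj('w3',[.5122,.1425,.085]),proj('w3',[.6665,.008,.084]))
```

```text
[0.4859394  0.14720474 0.1827605 ] [-1.88023892e-01 -9.82164443e-01 -1.53037707e-04] [ 2.02435703e-01  3.17089431e-01  1.79763739e+00 -9.21373829e-06
  1.02644576e+00  1.96238660e+00] [0.15963928 0.46716035 0.4813188 ]
[323.13884161 177.79621697] [277.19546233 178.02773312] [ 447.81708548 -111.59401651]
```

View pics/w3.png

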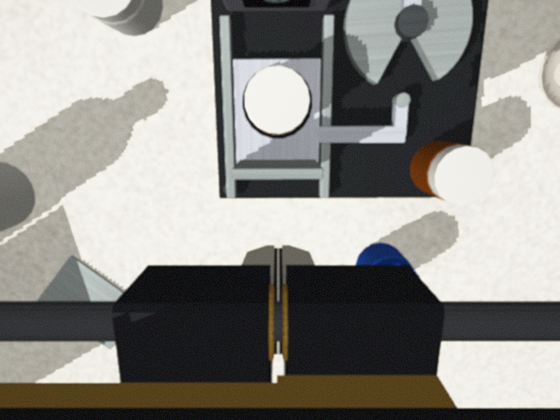

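jog_arm --travel '[[0, 0, 0.022], [0, 0, 0.022], [0, 0, 0.022], [0, 0, 0.022], [0, 0, 0.022], [0, 0, 0.022], [0, 0, 0], [0, -0.004, 0], [0, -0.004, 0], [0, -0.004, 0], [0, -0.004, 0], [0, -0.003, 0], [0, -0.003, 0], [0, -0.003, 0], [0, -0.003, 0], [0, -0.003, 0], [0, -0.003, 0], [0, 0, 0]]' --turn '[[0, 0, 0], [0, 0, 0], [0, 0, 0], [0, 0, 0], [0, 0, 0], [0, 0, 0], [0, 0, 0], [0, 0, 0], [0, 0, 0], [0, 0, 0], [0, 0, 0], [0, 0, 0], [0, 0, 0], [0, 0, 0], [0, 0, 0], [0, 0, 0], [0, 0, 0], [0, 0, 0]]'

```text
t: 8.38
position: [0.5197, 0.1414, 0.0506]
ee_rot: [0.0, -0.64, 0.769, -0.0]
contact_force: [-0.5, 0.2, -0.3]
opening: 0.007
```

Run:
```python
from h import *
o=r.get_obs(); print(o['position'],o['contact_force'])
grab('wrist','w4')
```

```text
[0.51967971 0.14144259 0.05059188] [-0.46025695  0.16781651 -0.31601834]
```

View pics/w4.png

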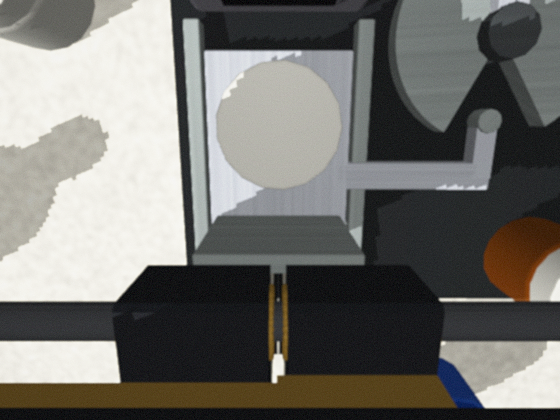

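jog_arm --travel '[[0, -0.002, 0], [0, -0.002, 0], [0, -0.002, 0], [0, -0.002, 0], [0, -0.002, 0], [0, -0.002, 0], [0, -0.002, 0], [0, -0.002, 0]]' --turn '[[0, 0, 0], [0, 0, 0], [0, 0, 0], [0, 0, 0], [0, 0, 0], [0, 0, 0], [0, 0, 0], [0, 0, 0]]'

```text
t: 9.1
position: [0.5349, 0.1387, 0.0506]
ee_rot: [-0.0, -0.64, 0.769, 0.0]
contact_force: [-2.6, -0.3, 1.0]
opening: 0.004
```

jog_arm --travel '[[0, -0.001, 0], [0, -0.001, 0]]' --turn '[[0, 0, 0], [0, 0, 0]]'

```text
t: 9.27
position: [0.5358, 0.1384, 0.0505]
ee_rot: [-0.001, -0.64, 0.769, 0.001]
contact_force: [-12.7, 5.0, 8.8]
opening: 0.002
```

jog_arm --travel '[[0, -0.001, 0], [0, 0, 0]]' --turn '[[0, 0, 0], [0, 0, 0]]'

```text
t: 9.43
position: [0.5358, 0.1385, 0.0505]
ee_rot: [-0.002, -0.64, 0.769, 0.001]
contact_force: [-13.5, 3.5, 9.4]
opening: 0.003
```

Run:
```python
from h import *
o=r.get_obs(); print(o['position'],o['contact_force'],o['wrist_torque'])
grab('wrist','w5'); d=np.array([.9836,-.1805,0])
for s in (.030,.0325,.035): print(s,proj('w5',np.array([.5496,.0292,.028])+s*d), proj('w5',np.array([.5062,.11,.085])+s*d))
i=cv2.imread('pics/w5.png')[0:290,180:560]; cv2.imwrite('pics/w5c.png',cv2.resize(i,None,fx=2,fy=2,interpolation=cv2.INTER_CUBIC))
```

```text
[0.53579701 0.13845522 0.05053501] [-13.47749647   3.51637459   9.42982535] [ 0.6033197   2.14614436 -0.06160229]
0.03 [488.6689686 128.7116148] [364.03768574 285.33414458]
0.0325 [489.38821861 123.54620929] [364.41905388 279.36075885]
0.035 [490.11237266 118.34558468] [364.80377769 273.33481311]
```

View pics/w5c.png

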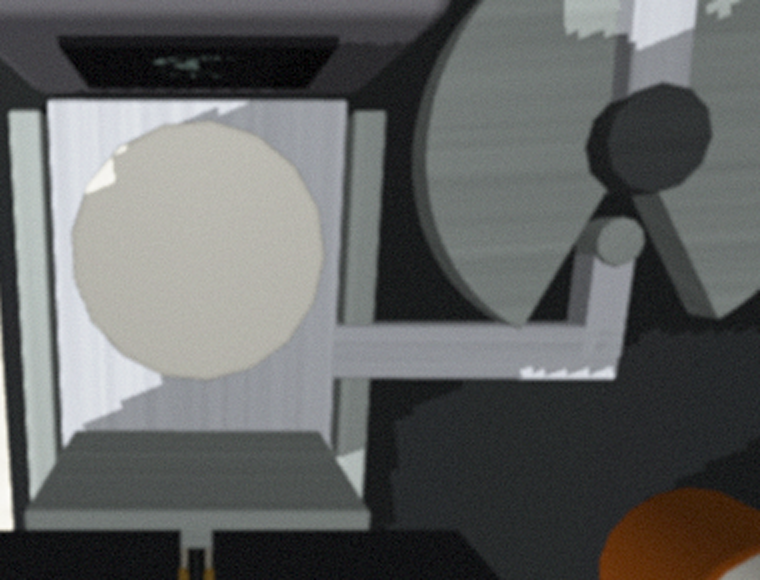

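jog_arm --travel '[[0, -0.001, 0], [0, 0, 0], [0, 0, 0]]' --turn '[[0, 0, 0], [0, 0, 0], [0, 0, 0]]'

```text
t: 9.73
position: [0.5358, 0.1385, 0.0505]
ee_rot: [-0.002, -0.64, 0.769, 0.002]
contact_force: [-18.9, 5.2, 12.6]
opening: 0.005
```

jog_arm --travel '[[0, 0.004, 0], [0, 0.005, 0], [0, 0.008, 0], [0, 0.01, 0], [0, 0.01, 0], [0, 0, -0.022], [0, 0, -0.022], [0, 0, -0.022], [0, 0, -0.022], [0, 0, -0.022], [0, 0, -0.022], [0, 0, 0], [0, 0, 0]]' --turn '[[0, 0, 0], [0, 0, 0], [0, 0, 0], [0, 0, 0], [0, 0, 0], [0, 0, 0], [0, 0, 0], [0, 0, 0], [0, 0, 0], [0, 0, 0], [0, 0, 0], [0, 0, 0], [0, 0, 0]]'

```text
t: 10.82
position: [0.5022, 0.1449, 0.1833]
ee_rot: [0.001, -0.64, 0.769, -0.001]
contact_force: [-0.2, 0.2, 0.3]
opening: 0.004
```

Run:
```python
from h import *
o=r.get_obs(); print(o['position'],o['contact_force'])
grab('wrist','w6'); d=np.array([.9836,-.1805,0])
for s in (.030,.0325,.035): print(s,proj('w6',np.array([.5496,.0292,.028])+s*d), proj('w6',np.array([.5062,.11,.085])+s*d))
i=cv2.imread('pics/w6.png')[0:240,190:530]; cv2.imwrite('pics/w6c.png',cv2.resize(i,None,fx=2.3,fy=2.3,interpolation=cv2.INTER_CUBIC))
```

```text
[0.50221674 0.1448761  0.18333136] [-0.21027936  0.19560951  0.28744196]
0.03 [405.38150384  82.24534987] [324.84072476 159.29447165]
0.0325 [405.63834407  79.04023783] [324.95208712 155.76145245]
0.035 [405.896211    75.82231348] [325.06396507 152.21207596]
```

View pics/w6c.png

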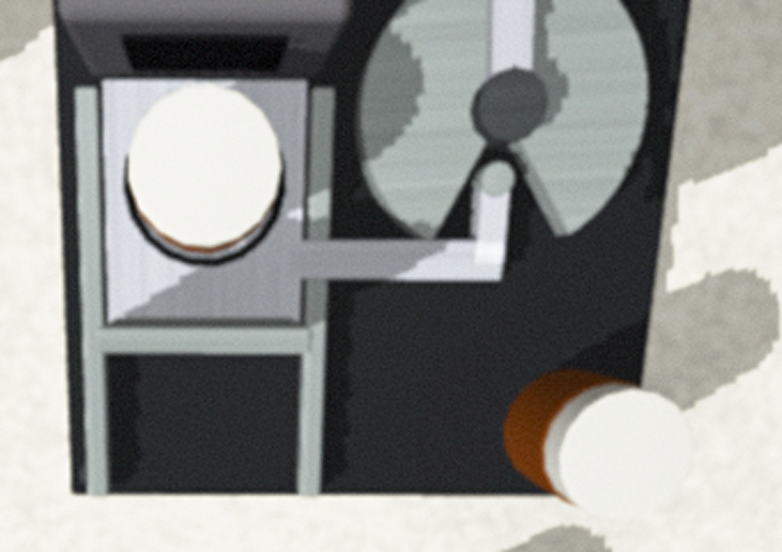

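```bash
python3 -c "
from station import r; print(r.finish_job())"
```

```text
the job is handed in; nothing more can be done
None
```

The job is done and handed in at about 11 s on the robot's clock. I pushed the cam's handle counter-clockwise by about 57° until the dip faced the follower roller. Then I pushed the slide forward by its back plate until it stopped.

**Cam:** the last check before pushing the slide put it about 0.07 rad past 0, inside the 0.25 rad window for the roller to enter. A follower-based estimate gave about 0.09 rad.

**Slide:** it came up against a hard stop. Pushing further raised the force to about 22 N, with no further movement.
- The final image gives about 34 mm of travel at the roller and 34.5 mm at the back plate, against 35 mm nominal and a calibration good to about 2 mm.
- The gripper position alone gave about 31.5 mm. I put that down to error in where I first measured the plate, since the roller sits clear of both walls of the dip and so the cam is not what stopped it.

**Rest of the scene:** in the final wrist view the sample jar stands in its ring, the spare jar is still standing, and the arm is clear of everything with about zero force. That view did not show the other bystanders. I did not look at them again, but the arm's path kept clear of them.

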